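# Lift the yellow cassette with spring tongs and hold it level over the red box

## Task

Pick up the blue-gripped spring tongs, use them to take the yellow tissue cassette off the cold plate without the gripper's own fingers touching it, and carry it over the open red box so that its wax edges can be trimmed there. Leave the pink and blue cassettes and the red box where they are. Finish while still holding: the program ends with the yellow cassette pinched in the tongs, level and still in the air above the middle of the red box, about 10 cm above its rim.

Things in the scene. Friction and masses are not known exactly. Their poses are not given: they have to be found in the camera images.
- tongs: Spring tongs, tweezer type, 156 mm long, 90 g, standing on jaws and hinge barrel. Upright steel barrel (18 mm wide, 47 mm tall) 60 mm behind the origin, two wire legs, blue rubber grips, dark jaw plates in front. Origin: on the bench midway between the grips; x forward to the jaws, y across (the way they close), z up. A spring keeps them open: 5 N on each finger at rest, 9 N when on a cassette.
- tongs_grip (a point): Midway between the blue grips, 33 mm above the tongs' underside: place for the TCP, pinching across y from above. Grips: 40 mm long in x, 20 to 46 mm above the bench, 47 mm wide over their outsides at rest. Fingers closed to 44 mm carry the tongs with the jaws still open (about 43 mm gap); a command to 28 mm with 30 N pinches a cassette, the grips then 38 mm wide.
- tongs_jaws (a point): Midway between the two jaw plates, 75 mm ahead of and 27 mm below tongs_grip. Plates: 18 mm long in x, 3 mm thick, 12 mm tall, lower edges at the tongs' underside. Gap 50 mm at rest; it closes 2.25 times as fast as the grips; the plates are parallel at a gap of 30 mm.
- tongs_leg (a joint): Total closing angle of the tongs: 0 at rest, fully open; about 0.15 rad when the jaws hold a cassette across its 30 mm width; it springs back.
- cassette_yellow: The yellow tissue cassette with a wax block, 28 x 40 x 8 mm, about 15 g. Origin: centre of its underside; x across, long side along y, z up. The wax block (30 mm wide in x, 2 to 8 mm up, y -12 to +20 mm) is what jaws pinch; the sloping end at -y roughly faces the robot. Lies flat on the cold plate in one of three places about 66 mm apart.
- cassette_pink: Pink tissue cassette of the same size, on the same plate; to be left alone.
- cassette_blue: Pale blue tissue cassette of the same size, on the same plate; to be left alone.
- cold_plate: Fixed cold plate, a white housing with a dark metal top, 116 mm (x) x 206 mm (y), top 30 mm above the bench. Origin: centre of its underside; -x is its front. The three cassettes lie side by side along y with their long sides roughly along x.
- plate_top (a point): Centre of the cold plate's top face.
- red_box: Open red card box with white lining, 79 mm (x) x 101 mm (y) and 50 mm tall, walls 2 mm, standing on the bench, 150 g, loose. Origin: centre of its underside.
Things that resemble listed ones, but are neither listed nor needed, are in the scene too. Leave any brown or orange look-alike of the cassette_yellow alone.

How it is judged:
By the outcome, as a careful person would: the job done as asked, in the order asked, and still so for the second after the job is handed in, while the arm keeps its last pose, push and grip.
It also fails if it takes over 43 s, if anything falls off the work surface, if the arm or the gripper's body presses on something with over 40 N, if the wrist force passes 120 N, or if a joint passes its speed limit or range.

## Robot

A 6-joint arm with a two-finger parallel gripper is mounted at the origin on a cart in front of the work surface, level with it; the furniture and walls round the work are solid. World frame = base frame: x ahead of the robot, y to its left, z up, the work surface at z = 0. Lengths are in mm, angles in rad, forces in N, time in s.
With the tool pointing down it reaches from about 350 to 775 mm from the base axis. Payload 7.3 kg.
Tool frame: the origin (TCP) lies between the finger pads, 19 mm behind the fingertips; this is the grasp point; z points along the fingers, y is the line along which they close (so a half turn about z gives the same grasp; the last joint's range is limited). The gripper opens to 92 mm and grips with 3 to 60 N. Pads are 19 mm wide; open, the fingers measure 130 mm over their backs; the gripper's body (75 mm by 190 mm) begins 47 mm behind the grasp point.
Start: joints at [-1.25, 0.342, 1.524, -0, 1.275, -0.146], TCP at [236.29, -468.839, 245.541] pointing down, gripper open.
Joint ranges: [-2.53, 2.53], [-0.77, 2.02], [0.04, 2.7], [-1, 4.14], [0.28, 2.66], [-3.11, 3.11]. Speed limits (rad/s): [2.57, 2.57, 3.14, 3.14, 3.14, 3.14].

## Interface

Orientations are given as a unit quaternion [w, x, y, z].
In Python, from cell import status, cams, job gives the robot as it stands.
- The arm moves only by the shell command python3 -m inch 'ROWS' [OPENING] [FORCE]. ROWS is text: rows parted by semicolons, each of 4 numbers parted by spaces: the shift along the tool's x, y, z in m, then the turn about the tool's z in degrees. A call has 1 to 10 rows; each row is the pose to reach, as a shift and turn from the pose commanded when the call began, along the tool's axes at that moment; what a row does not reach only later rows make up. A row lasts 1/10 s, in which the tool goes at most 50 mm and 8.59 degrees, less where a joint would pass 70% of its speed; a pose out of reach is approached as far as the arm can. A call with a gripper value outside its range is refused whole. OPENING is the opening, from 0 (shut) to 1 (fully open), set as the call begins (- or left out, the last holds). The fingers move at their own pace and stop on an object; FORCE is the grip in N (left out, the last holds). Time passes only in rows, so rows that repeat a pose let the fingers close. It gives the time, the measured TCP pose, the force, the opening and the grip force at its end, in the units of the state.
- status.get_obs(): the state, without advancing time (a new reading comes with each control period).
- cams.snapshot(name): name is "side" or "top" or "wrist"; returns the picture (400x640x3 uint8, red, green, blue); there is no depth.
- cams.get_calibration(name): a dict with "K" (3x3 intrinsics, pixels), "k1" (the pictures are not rectified: a ray, as slopes to the right and down, at radius r is drawn at 1 + k1 r^2 times it, then the intrinsics apply), "T" (4x4, takes a point from camera to world coordinates). Camera axes: x right, y up, looking along -z (the intrinsics and any distortion apply to the point x, -y, -z); pixel columns grow to the right and rows downward; lengths in mm; the calibration is good to about 2 mm. A picture is of the moment at which its call begins: read the wrist's pose just before it. get_calibration takes no time and is no camera call; for the wrist camera it gives the pose at the moment of the call.
- job.finish_job(): hands the job in; it is judged then, once.
The state is a dict: "time_s": time; "qpos": joint angles; "qvel": joint speeds; "joint_torque": joint torques, N m; "tcp_pos": TCP position; "orientation": TCP orientation; "force": force on the tool from outside, world axes, zero at the start; "torque": the same for the moment, N m; "opening": finger opening in mm; "grasp_force": force on a finger pad.
Only numpy, scipy, OpenCV 4.12 (cv2) and the standard library are available. Lean on these libraries where they do the work, as an engineer would, in place of code of your own. Each camera call takes 0.05 s, during which the arm holds its last target. There are 200 camera calls.

## Working session

There is one attempt and no reset: what is moved stays moved. The work goes in short steps, Python scripts to look and compute and a shell command to move; the robot and the scene stay as the last step left them, time stands still between calls to the robot, and variables do not carry over. Pictures are saved under pics/ and viewed, at most 10 in all, crops included, and the job is handed in when it is done.

```bash
mkdir -p pics; ls; python3 - <<'E'
from cell import status,cams
import cv2
o=status.get_obs();print(o)
for n in("top","side"):
    c=cams.get_calibration(n);print(n,c)
    cv2.imwrite(f"pics/{n}0.png",cams.snapshot(n)[:,:,::-1])
E
```

```text
pics
{'time_s': 0.0, 'qpos': array([-1.24996248e+00,  3.42707088e-01,  1.52501259e+00, -1.15935924e-05,
        1.27541184e+00, -1.45979045e-01]), 'qvel': array([ 0.00209467, -0.00044635,  0.00079926,  0.00119239,  0.00172967,
        0.00080653]), 'joint_torque': array([-1.42010569e-03, -4.31248248e+01, -2.44220603e+01,  7.17214867e-02,
        5.59448591e-02, -1.08560885e-04]), 'tcp_pos': array([ 236.17738088, -468.44931783,  244.85460792]), 'orientation': array([-7.66012863e-04,  9.72883474e-01,  2.31294516e-01, -7.27073651e-05]), 'force': array([0.79924963, 0.42019247, 0.49348265]), 'torque': array([-0.00148619,  0.00081747, -0.01974365]), 'grasp_force': 0.0, 'opening': 92.17815784076409}
top {'K': array([[455.74624885,   0.        , 313.24737147],
       [  0.        , 455.74624885, 205.16090216],
       [  0.        ,   0.        ,   1.        ]]), 'k1': -0.057519520727941996, 'T': array([[-1.59713636e-01,  9.64908754e-01, -2.08429006e-01,
         2.87163754e+02],
       [-9.87157160e-01, -1.56862046e-01,  3.02496165e-02,
        -6.76083049e+01],
       [-3.50648067e-03,  2.10583462e-01,  9.77569593e-01,
         1.00180473e+03],
       [ 0.00000000e+00,  0.00000000e+00,  0.00000000e+00,
         1.00000000e+00]])}
side {'K': array([[427.43390486,   0.        , 318.87301933],
       [  0.        , 427.43390486, 197.56378123],
       [  0.        ,   0.        ,   1.        ]]), 'k1': -0.06951856399681228, 'T': array([[ 9.75086834e-01,  1.38050215e-01, -1.73631232e-01,
         3.36771817e+02],
       [-2.21767059e-01,  5.89026782e-01, -7.77088683e-01,
        -8.61126788e+02],
       [-5.00381360e-03,  7.96234631e-01,  6.04967250e-01,
         6.67270631e+02],
       [ 0.00000000e+00,  0.00000000e+00,  0.00000000e+00,
         1.00000000e+00]])}
```

View pics/top0.png

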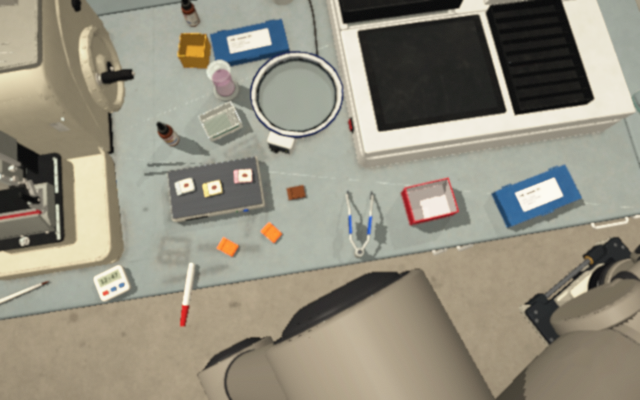

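View pics/side0.png

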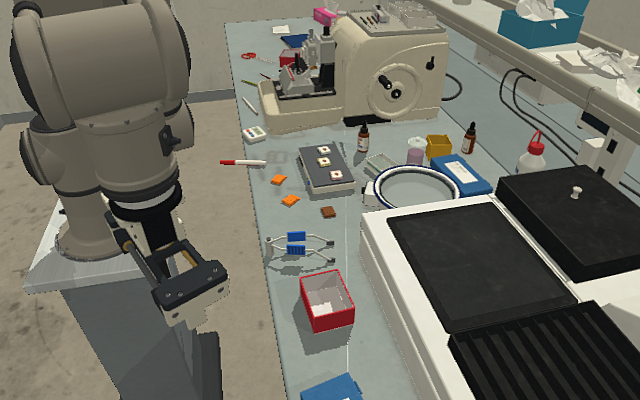

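Top view: the tongs have their hinge at (360,252), grips at (351,226) and (369,226), and jaws at (349,195) and (372,195). The red box is at (430,201). The cassettes on the plate are at (184,186), (212,188) and (243,176). The orange look-alikes are at (228,246) and (271,232), and the brown one is at (296,192), all off the plate. The side view shows the same things. Next I'll view enlarged crops.

```bash
python3 - <<'E'
import cv2,numpy as np
t=cv2.imread("pics/top0.png");s=cv2.imread("pics/side0.png")
def c(im,x,y,w,h,k): return cv2.resize(im[y:y+h,x:x+w],None,fx=k,fy=k,interpolation=cv2.INTER_CUBIC)
# each tile 400x300
a=np.hstack([c(t,160,140,120,90,10/3),c(t,335,180,133.33.__int__()-13,90,10/3)])
b=np.hstack([c(s,280,130,120,90,10/3),c(s,255,220,120,90,10/3)])
cv2.imwrite("pics/crops.png",np.vstack([a,b]))
E
```

```text
(no output)
```

View pics/crops.png

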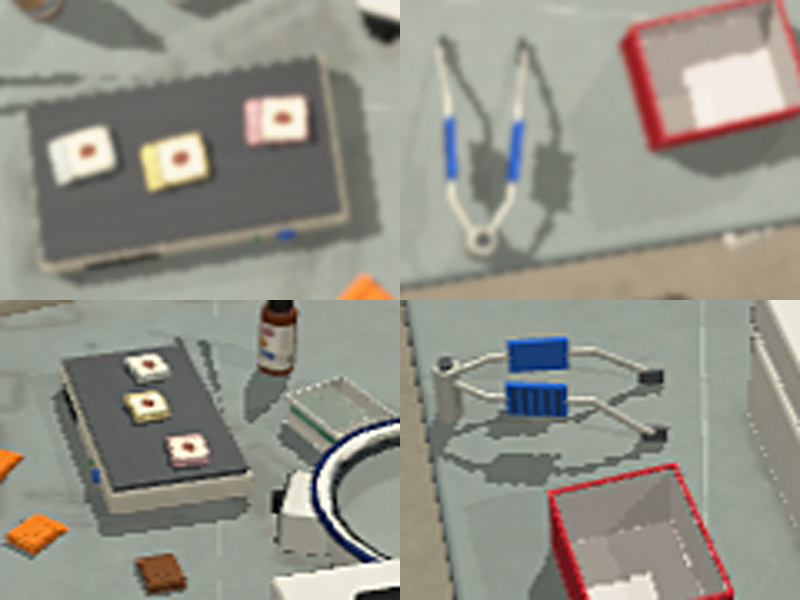

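The crop confirms that the middle cassette on the plate is the yellow one: top (214,187), side (324,161). Blue is at top (186,185) and pink at top (245,175). The orange and brown ones lie on the bench.

```bash
cat > h.py <<'E'
import numpy as np,cv2
from cell import status,cams
def ray(c,p):
    K=c["K"]; d=np.array([c["k1"],0,0,0,0.])
    u=cv2.undistortPoints(np.array([[p]],float),K,d)[0,0]
    T=c["T"]; r=T[:3,:3]@np.array([u[0],-u[1],-1]); return T[:3,3],r/np.linalg.norm(r)
def tri(*cp):
    A=0;b=0;R=[ray(c,p) for c,p in cp]
    for o,d in R:
        P=np.eye(3)-np.outer(d,d);A=A+P;b=b+P@o
    x=np.linalg.solve(A,b);return x,max(np.linalg.norm((np.eye(3)-np.outer(d,d))@(x-o)) for o,d in R)
def atz(c,p,z):
    o,d=ray(c,p);return o+d*(z-o[2])/d[2]
def proj(c,X):
    T=c["T"];q=T[:3,:3].T@(np.asarray(X,float)-T[:3,3]);u=np.array([q[0],-q[1]])/-q[2]
    u=u*(1+c["k1"]*(u@u));K=c["K"];return np.array([K[0,0]*u[0]+K[0,2],K[1,1]*u[1]+K[1,2]])
E
python3 - <<'E'
from h import *
np.set_printoptions(precision=1,suppress=True)
t=cams.get_calibration("top");s=cams.get_calibration("side")
for n,a,b in [("yellow",(214,187.4),(324.4,161.2)),("pink",(244.9,175.4),(336.1,175)),("blue",(186.1,185.3),(324.4,149.8)),
 ("hinge",(359.3,252),(268.5,238.9)),("jawL",(347.9,192.9),(330.6,242.8)),("jawR",(371.9,193.2),(331.5,260.2)),
 ("gripL",(350,224.4),(296.4,235.9)),("gripR",(369.8,225),(296.4,249.7)),("boxTL",(402.5,192),(337.8,269.5)),("boxBL",(411.5,224.1),(300.3,277.6))]:
    print(n,*tri((t,a),(s,b)))
for p in [(403,190),(452,179),(459,212),(411,223)]: print(atz(t,p,50))
w=cams.get_calibration("wrist");o=status.get_obs()
T=np.eye(4);print(w["K"],w["k1"],w["T"],o["tcp_pos"])
from scipy.spatial.transform import Rotation as R
print(R.from_quat(np.roll(o["orientation"],-1)).as_matrix())
E
```

```text
yellow [569.4 111.6  33.1] 1.0797123136082138
pink [585.1  40.9  31.7] 0.26265016336817
blue [584.1 172.5  32.2] 0.8178050262014911
hinge [ 377.3 -177.    42.4] 0.8813178601940512
jawL [ 515.3 -180.     4.5] 0.1004463332507988
jawR [ 504.9 -233.2    4.7] 0.8593612685812215
gripL [ 439.8 -169.2   31.4] 0.37703775419382946
gripR [ 431.8 -211.3   30.8] 0.5296368790193933
boxTL [ 495.7 -294.5   39. ] 5.39441583999595
boxBL [ 420.9 -298.9   39.7] 3.4012028230905664
[ 492.1 -293.3   50. ]
[ 499.1 -404.    50. ]
[ 425.3 -402.5   50. ]
[ 418.6 -295.7   50. ]
[[351.4   0.  326.1]
 [  0.  351.4 197.2]
 [  0.    0.    1. ]] -0.02384487115449219 [[   0.4    0.9    0.2  304.5]
 [  -0.9    0.4    0.1 -434.7]
 [  -0.    -0.3    1.   384.8]
 [   0.     0.     0.     1. ]] [ 236.2 -468.5  244.9]
[[ 0.9  0.4 -0. ]
 [ 0.4 -0.9  0. ]
 [ 0.  -0.  -1. ]]
```

```bash
cat >> h.py <<'E'
from scipy.spatial.transform import Rotation as R
def go(pos,yaw):
    o=status.get_obs();M=R.from_quat(np.roll(o["orientation"],-1)).as_matrix()
    d=M.T@(np.array(pos)-o["tcp_pos"])/1000
    y=np.degrees(np.arctan2(M[1,0],M[0,0]));t=-(yaw-y);t=(t+180)%360-180
    print("shift",d.round(4),"turn",round(t,2),"from",o["tcp_pos"].round(1),"yaw",round(y,2),"t",o["time_s"],"tilt",M[2].round(4))
E
python3 -c "
from h import *
go([436,-190,160],-12.5)"
```

```text
shift [ 0.3037 -0.1587  0.0852] turn 39.24 from [ 236.2 -468.5  244.9] yaw 26.74 t 0.1 tilt [ 2.0e-04 -1.3e-03 -1.0e+00]
```

```bash
python3 -m inch '0.03 -0.016 0.005 4; 0.06 -0.032 0.01 8; 0.1 -0.052 0.02 13; 0.14 -0.073 0.03 19; 0.18 -0.094 0.045 25; 0.215 -0.112 0.055 30; 0.25 -0.13 0.065 35; 0.28 -0.146 0.075 39.2; 0.3037 -0.1587 0.085 39.2; 0.3037 -0.1587 0.085 39.2' 1 && python3 -m inch '0 0 0 0; 0 0 0 0'; python3 - <<'E'
from h import *
go([436,-190,160],-12.5)
c=cams.get_calibration("wrist");im=cams.snapshot("wrist")
import pickle;pickle.dump(c,open("w1.pkl","wb"))
cv2.imwrite("pics/w1.png",im[:,:,::-1])
print(c["T"].round(3))
for P in [(377.3,-177,47),(515,-180,12),(505,-233,12)]:print(proj(c,P).round(1))
E
```

```text
time_s: 1.1
tcp_pos: [436.5, -187.6, 159.1]
orientation: [-0.001, 0.994, -0.107, -0.001]
force: [0.3, 0.3, -0.3]
opening: 92.0
grasp_force: 0.0
time_s: 1.3
tcp_pos: [435.8, -191.2, 160.7]
orientation: [0.0, 0.994, -0.109, 0.0]
force: [0.3, -0.2, -0.3]
opening: 91.5
grasp_force: 0.0
shift [-0.0001 -0.0013  0.0007] turn 0.01 from [ 435.8 -191.2  160.7] yaw -12.49 t 1.3 tilt [ 2.e-04  5.e-04 -1.e+00]
[[-2.17000e-01  9.38000e-01  2.72000e-01  5.10310e+02]
 [-9.76000e-01 -2.08000e-01 -6.20000e-02 -2.07534e+02]
 [-2.00000e-03 -2.79000e-01  9.60000e-01  3.00651e+02]
 [ 0.00000e+00  0.00000e+00  0.00000e+00  1.00000e+00]]
[325.4 272.5]
[291.4  97.3]
[359.6  95. ]
```

View pics/w1.png

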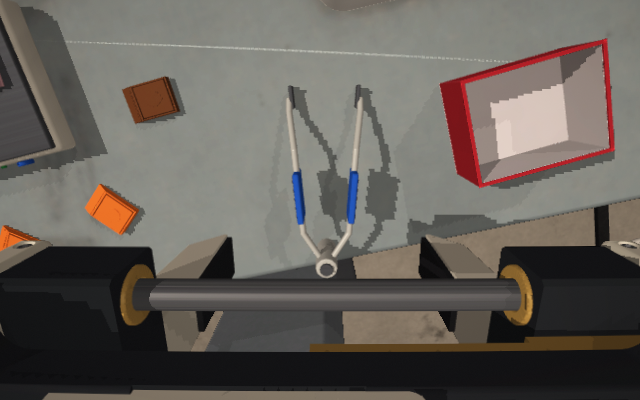

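The wrist view shows the hinge ring at (326,268), jaws at (292,97) and (358,95), and grips at (298,198) and (352,197). The box rim is at (441,83), (606,40), (613,151) and (480,186). These match the predictions to within a few mm.

```bash
python3 - <<'E'
from h import *
import pickle;c=pickle.load(open("w1.pkl","rb"))
np.set_printoptions(precision=1,suppress=True)
t=cams.get_calibration("top")
print("hinge",atz(c,(326,268),47),tri((c,(326,268)),(t,(359.3,252))))
L=atz(c,(292,97),12);r=atz(c,(358.5,94.5),12);print(L,r,(L+r)/2)
print("grip",atz(c,(298,198),46),atz(c,(352.3,197.5),46))
b=[atz(c,p,50) for p in [(441,83),(606,40),(613,151),(480,186)]];print(np.array(b),np.mean(b,0))
print("box tri",tri((c,(441,83)),(t,(403,190))),tri((c,(613,151)),(t,(459,212))))
o=status.get_obs();go([436,-190,33],-12.5)
E
```

```text
hinge [ 381.1 -178.3   47. ] (array([ 376.8, -177.4,   38.6]), np.float64(0.044623134535868386))
[ 515.1 -180.5   12. ] [ 505.6 -232.2   12. ] [ 510.4 -206.4   12. ]
grip [ 442.3 -170.3   46. ] [ 433.8 -210.4   46. ]
[[ 501.6 -285.4   50. ]
 [ 505.8 -397.9   50. ]
 [ 428.4 -402.4   50. ]
 [ 423.2 -304.3   50. ]] [ 464.7 -347.5   50. ]
box tri (array([ 500.7, -301.4,    6.4]), np.float64(2.357632976390561)) (array([ 426.5, -404.8,   45.8]), np.float64(0.9482612572197257))
shift [-0.  -0.   0.1] turn -0.02 from [ 435.8 -191.4  160.9] yaw -12.52 t 1.35 tilt [ 0.  0. -1.]
```

```bash
python3 -m inch '0.001 -0.0015 0.03 0; 0.001 -0.0015 0.06 0; 0.001 -0.0015 0.085 0; 0.001 -0.0015 0.105 0; 0.001 -0.0015 0.118 0; 0.001 -0.0015 0.125 0; 0.001 -0.0015 0.1275 0; 0.001 -0.0015 0.1275 0; 0.001 -0.0015 0.1275 0' 1; python3 -m inch '0 0 0 0;0 0 0 0;0 0 0 0;0 0 0 0;0 0 0 0;0 0 0 0;0 0 0 0;0 0 0 0' 0.478 20
```

```text
time_s: 2.25
tcp_pos: [437.7, -189.7, 33.7]
orientation: [0.0, 0.994, -0.109, 0.001]
force: [0.6, -0.1, -0.8]
opening: 92.2
grasp_force: 0.0
time_s: 3.05
tcp_pos: [437.5, -189.2, 33.0]
orientation: [0.0, 0.994, -0.108, 0.0]
force: [0.1, -0.7, 0.9]
opening: 44.0
grasp_force: 6.1
```

```bash
python3 -m inch '0 0 -0.008 0; 0 0 -0.02 0;0 0 -0.04 0;0 0 -0.06 0;0 0 -0.08 0; 0 -0.01 -0.095 0; -0.002 -0.03 -0.102 -1; -0.004 -0.055 -0.102 -2;-0.006 -0.085 -0.102 -3; -0.008 -0.115 -0.102 -4'; python3 -m inch '-0.002 -0.03 0 -1.5; -0.004 -0.06 0 -3; -0.006 -0.09 0 -4.5; -0.007 -0.12 0 -6; -0.008 -0.145 0 -7; -0.009 -0.165 0 -8;-0.01 -0.178 0 -8.5; -0.0107 -0.186 0 -8.5; -0.0107 -0.189 0 -8.5;-0.0107 -0.189 0 -8.5'; python3 -m inch '0 0 0 0;0 0 0 0'; python3 - <<'E'
from h import *
go([485,112,135],0)
c=cams.get_calibration("wrist");im=cams.snapshot("wrist")
import pickle;pickle.dump(c,open("w2.pkl","wb"))
cv2.imwrite("pics/w2.png",im[:,:,::-1])
E
```

```text
time_s: 4.05
tcp_pos: [454.3, -74.2, 135.6]
orientation: [0.0, 0.997, -0.074, 0.0]
force: [0.7, 0.2, -0.1]
opening: 44.0
grasp_force: 5.8
time_s: 5.05
tcp_pos: [471.6, 113.1, 135.0]
orientation: [0.0, 1.0, 0.0, 0.0]
force: [0.2, 0.0, -0.6]
opening: 43.9
grasp_force: 5.8
time_s: 5.25
tcp_pos: [471.6, 112.7, 135.0]
orientation: [0.0, 1.0, -0.0, -0.0]
force: [-0.2, 0.0, -0.5]
opening: 43.7
grasp_force: 5.8
shift [ 0.0134  0.0007 -0.    ] turn -0.01 from [471.6 112.7 135. ] yaw -0.01 t 5.25 tilt [-2.e-04  2.e-04 -1.e+00]
```

View pics/w2.png

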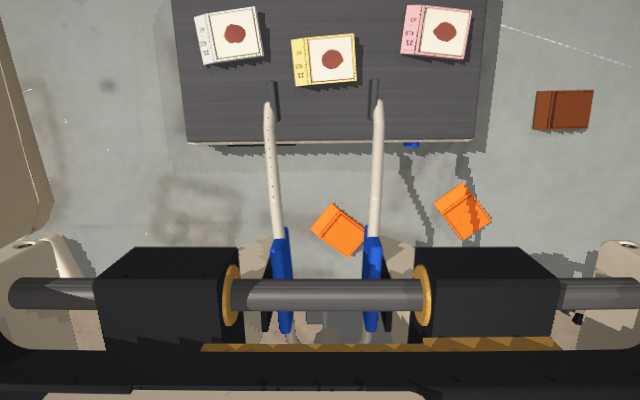

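The wrist view shows the yellow cassette at (324,60), with its label (sloping) end to the left, toward world +y. So its long side runs along world y. Jaws are at (271,100) and (375,98). I'll take an enlarged crop for its corners.

```bash
python3 - <<'E'
import cv2
im=cv2.imread("pics/w2.png")
cv2.imwrite("pics/w2c.png",cv2.resize(im[0:120,190:350][:, :],None,fx=5,fy=5,interpolation=cv2.INTER_CUBIC))
E
```

```text
(no output)
```

View pics/w2c.png

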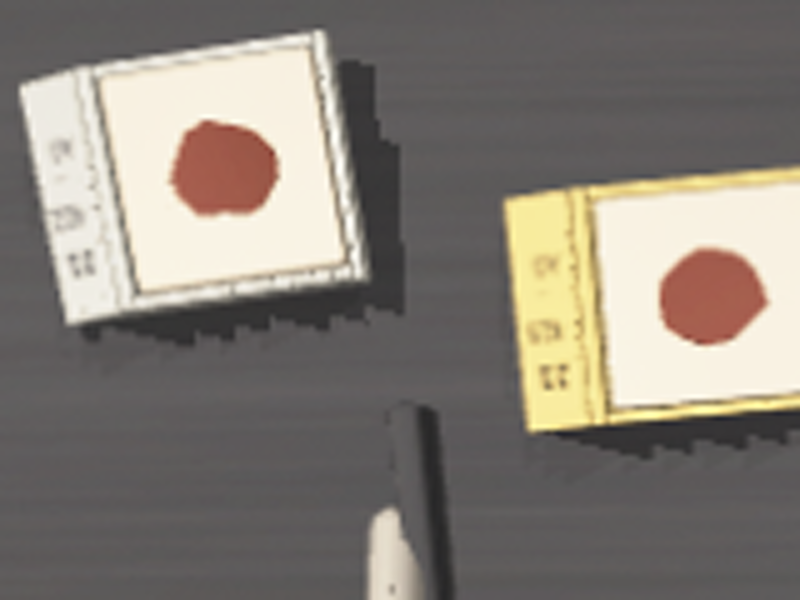

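```bash
python3 - <<'E'
from h import *
import pickle;c=pickle.load(open("w2.pkl","rb"));np.set_printoptions(precision=1,suppress=True)
im=cv2.imread("pics/w2.png");hsv=cv2.cvtColor(im,cv2.COLOR_BGR2HSV)
m=((hsv[...,2]>140)).astype(np.uint8);m[:,:280]=0;m[:,370:]=0;m[:20]=0;m[95:]=0
m=cv2.morphologyEx(m,cv2.MORPH_OPEN,np.ones((3,3)))
pts=cv2.findContours(m,0,2)[0];p=max(pts,key=cv2.contourArea);h=cv2.convexHull(p)
q=cv2.approxPolyDP(h,4,True)[:,0];print(q)
w=np.array([atz(c,x,38) for x in h[:,0].astype(float)])
r=cv2.minAreaRect(w[:,:2].astype(np.float32));print(r,cv2.boxPoints(r))
# red dot two-view height (w2 with top)
t=cams.get_calibration("top")
d=(190+712/5,297/5);print("dot",tri((c,d),(t,(214,187.4))),tri((c,d),(cams.get_calibration("side"),(324.4,161.2))),atz(c,d,38))
pd=(445,31);bd=(190+224/5,168/5);print("pink,blue",atz(c,pd,38),atz(c,bd,38))
print("jaws",[proj(c,(546.6,112.7+s,114)) for s in(-21,21)])
print("plate front edge",[atz(c,x,30) for x in[(188,141),(473,137)]])
print("plate corners top",[atz(t,x,30) for x in[(168,176),(257,158),(264,206),(172,220)]])
E
```

```text
[[353  33]
 [356  80]
 [295  85]
 [291  39]]
((569.806884765625, 114.54281616210938), (28.68810272216797, 39.909027099609375), 4.642149448394775) [[553.9 133.3]
 [557.1  93.5]
 [585.7  95.8]
 [582.5 135.6]]
dot (array([569. , 110.2,  34.6]), np.float64(1.6941497543817359)) (array([570., 109.,  35.]), np.float64(0.20430446864021543)) [569.9 109.   38. ]
pink,blue [586.7  39.1  38. ] [585.2 169.8  38. ]
jaws [array([374.2,  98.5]), array([279.1,  98.6])]
plate front edge [array([517.7, 209.3,  30. ]), array([520.3,  11.1,  30. ])]
plate corners top [array([611.9, 211.2,  30. ]), array([621. ,   9.2,  30. ]), array([509.8,   8.7,  30. ]), array([511.1, 211.6,  30. ])]
```

Sizes agree: 28.7 × 39.9 mm, with the long axis at yaw 94.6° and its centre at (570,114.5). The wax centre is about (570,110). I'll turn the tongs to yaw 94.6° and come in over the pink cassette, staying clear of it.

```bash
python3 -m inch '0.005 0.004 0 -4; 0.015 0.011 0 -12; 0.03 0.022 0 -20; 0.045 0.033 0 -28; 0.06 0.044 0 -36; 0.075 0.055 0 -44; 0.088 0.064 0 -52; 0.097 0.071 0 -60; 0.103 0.075 0 -68; 0.1057 0.0775 0 -76'; python3 -m inch '0 0 0.003 -8; 0 0 0.01 -14; 0 0 0.018 -18.6; 0 0 0.024 -18.6; 0 0 0.025 -18.6; 0 0 0.025 -18.6; 0 0 0.025 -18.6'; python3 - <<'E'
from h import *
go([577.3,35.2,110],94.6)
c=cams.get_calibration("wrist");im=cams.snapshot("wrist")
import pickle;pickle.dump(c,open("w3.pkl","wb"))
cv2.imwrite("pics/w3.png",im[:,:,::-1])
E
```

```text
time_s: 6.3
tcp_pos: [577.8, 35.0, 134.8]
orientation: [0.0, 0.786, 0.618, -0.0]
force: [0.1, -0.0, -1.9]
opening: 44.1
grasp_force: 5.8
time_s: 7.0
tcp_pos: [577.6, 35.8, 110.3]
orientation: [0.0, 0.678, 0.735, 0.0]
force: [0.6, -0.6, -0.8]
opening: 43.9
grasp_force: 5.8
shift [-0.0006 -0.0003  0.0003] turn -0.02 from [577.6  35.8 110.3] yaw 94.58 t 7.0 tilt [-2.e-04  6.e-04 -1.e+00]
```

View pics/w3.png

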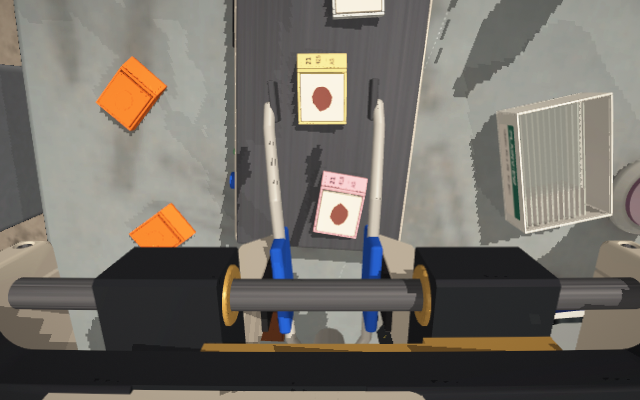

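The wrist view shows the yellow cassette upright and aligned at about (322,90), with its wax at (322,99). The jaws straddle it at (273,100) and (375,98). Pink is at (341,205), under the legs near the grips.

```bash
python3 - <<'E'
from h import *
import pickle;c=pickle.load(open("w3.pkl","rb"));np.set_printoptions(precision=1,suppress=True)
im=cv2.imread("pics/w3.png");hsv=cv2.cvtColor(im,cv2.COLOR_BGR2HSV)
m=((hsv[...,2]>140)).astype(np.uint8);m[:,:285]=0;m[:,362:]=0;m[:40]=0;m[140:]=0
m=cv2.morphologyEx(m,cv2.MORPH_OPEN,np.ones((3,3)))
h=cv2.convexHull(max(cv2.findContours(m,0,2)[0],key=cv2.contourArea))[:,0].astype(float)
w=np.array([atz(c,x,38) for x in h]);r=cv2.minAreaRect(w[:,:2].astype(np.float32));print(r)
d=(322,98);c2=pickle.load(open("w2.pkl","rb"));print("dot",atz(c,d,38),tri((c,d),(c2,(332.4,59.4))))
o=status.get_obs();J=[atz(c,p,89) for p in[(272.5,100),(375,98)]];print("jaws",J,np.mean(J,0),"mid to dot")
g=(o["tcp_pos"]);print(g)
E
```

```text
((569.7047119140625, 114.45158386230469), (28.428194046020508, 39.63863754272461), 5.264111042022705)
dot [570.4 109.6  38. ] (array([570.3, 109.3,  34.1]), np.float64(0.29806891994913814))
jaws [array([549. , 107.4,  89. ]), array([594.2, 111.9,  89. ])] [571.6 109.6  89. ] mid to dot
[577.6  35.9 110.4]
```

```bash
python3 -m inch '0 -0.0015 0.008 0; 0 -0.0015 0.018 0; 0 -0.0015 0.027 0; 0 -0.0015 0.034 0; 0 -0.0015 0.04 0; 0 -0.0015 0.043 0; 0 -0.0015 0.045 0; 0 -0.0015 0.046 0; 0 -0.0015 0.046 0;0 -0.0015 0.046 0'; python3 - <<'E'
from h import *
c=cams.get_calibration("wrist");im=cams.snapshot("wrist")
s=cams.snapshot("side")
a=cv2.resize(im[20:170,220:420][:,:,::-1],None,fx=2,fy=2,interpolation=cv2.INTER_CUBIC)
b=cv2.resize(s[110:210,270:403][:,:,::-1],(400,300),interpolation=cv2.INTER_CUBIC)
cv2.imwrite("pics/w4.png",np.hstack([a,b]))
E
```

```text
time_s: 8.05
tcp_pos: [576.0, 35.8, 64.3]
orientation: [0.0, 0.678, 0.735, 0.0]
force: [0.4, 0.3, -0.9]
opening: 44.1
grasp_force: 5.8
```

View pics/w4.png

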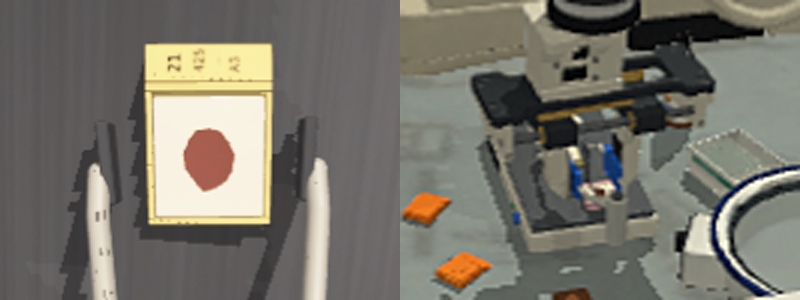

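The jaws straddle the wax evenly and there is no contact force. Closing now.

```bash
python3 -m inch '0 0 0 0;0 0 0 0;0 0 0 0;0 0 0 0;0 0 0 0;0 0 0 0;0 0 0 0;0 0 0 0' 0.304 30;  python3 -m inch '0 0 -0.001 0;0 0 -0.004 0;0 0 -0.009 0;0 0 -0.016 0;0 0 -0.024 0;0 0 -0.032 0;0 0 -0.038 0;0 0 -0.04 0;0 0 -0.04 0'; python3 - <<'E'
from h import *
c=cams.get_calibration("wrist");im=cams.snapshot("wrist")
import pickle;pickle.dump(c,open("w5.pkl","wb"))
s=cams.snapshot("side")
a=cv2.resize(im[20:170,220:420][:,:,::-1],None,fx=2,fy=2,interpolation=cv2.INTER_CUBIC)
b=cv2.resize(s[110:210,270:403][:,:,::-1],(400,300),interpolation=cv2.INTER_CUBIC)
cv2.imwrite("pics/w5.png",np.hstack([a,b]))
E
```

```text
time_s: 8.95
tcp_pos: [575.9, 35.8, 64.1]
orientation: [0.0, 0.678, 0.735, 0.0]
force: [-0.2, 0.2, 0.1]
opening: 37.4
grasp_force: 29.8
time_s: 9.85
tcp_pos: [576.0, 35.8, 104.4]
orientation: [0.0, 0.678, 0.735, 0.0]
force: [-0.1, 0.4, -0.6]
opening: 37.2
grasp_force: 29.8
```

View pics/w5.png

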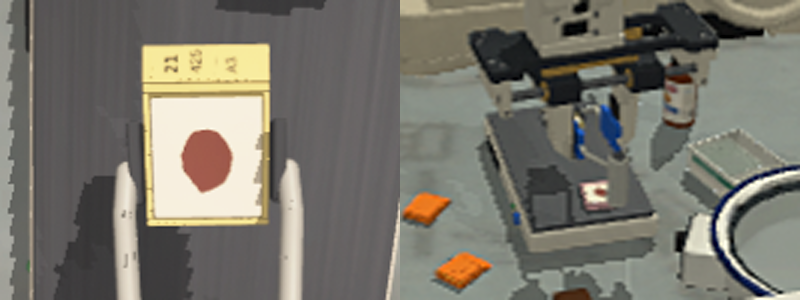

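The cassette is off the plate, level, and pinched in the jaws. Pink is still on the plate. Carrying it to the box.

```bash
python3 -m inch '-0.003 -0.001 -0.003 0; -0.0085 -0.003 -0.009 0; -0.018 -0.006 -0.018 0; -0.0315 -0.01 -0.028 0; -0.0495 -0.016 -0.039 0; -0.0725 -0.0235 -0.05 0; -0.099 -0.032 -0.06 0; -0.1275 -0.0415 -0.069 0; -0.156 -0.051 -0.076 0; -0.1845 -0.06 -0.08 0'; python3 -m inch '-0.0285 -0.0093 0 0; -0.057 -0.0186 0 0; -0.0855 -0.028 0 0; -0.114 -0.037 0 0; -0.1425 -0.0465 0 0; -0.171 -0.0557 0 0; -0.197 -0.064 0 0; -0.22 -0.0715 0 0; -0.238 -0.0775 0 0; -0.251 -0.0815 0 0'; python3 -m inch '-0.009 -0.003 0 0; -0.014 -0.005 0 0; -0.017 -0.006 0 0; -0.0176 -0.006 0 0; -0.0176 -0.006 0 0; -0.0176 -0.006 0 0'; python3 - <<'E'
from h import *
import pickle
go([465.3,-427.7,184],94.6)
D={}
for n in("wrist","top","side"):
    D[n]=cams.get_calibration(n);globals()[n]=cams.snapshot(n)[:,:,::-1];cv2.imwrite(f"pics/{n}6.png",globals()[n])
pickle.dump(D,open("w6.pkl","wb"))
a=cv2.resize(wrist[0:250],(640,250))
x=cv2.resize(top[150:250,360:520],(400,250),interpolation=cv2.INTER_CUBIC)
y=cv2.resize(side[180:340,250:410],(250,250),interpolation=cv2.INTER_CUBIC)
cv2.imwrite("pics/m6.png",np.vstack([np.hstack([a,np.zeros((250,10,3),np.uint8)]),np.hstack([x,y])]))
E
```

```text
time_s: 10.95
tcp_pos: [530.4, -155.3, 185.8]
orientation: [0.001, 0.678, 0.735, 0.0]
force: [0.2, 0.1, -0.5]
opening: 37.3
grasp_force: 29.8
time_s: 11.95
tcp_pos: [469.0, -411.6, 184.6]
orientation: [0.0, 0.678, 0.735, -0.0]
force: [0.3, 0.3, -1.1]
opening: 37.5
grasp_force: 29.8
time_s: 12.55
tcp_pos: [465.8, -427.2, 184.1]
orientation: [-0.0, 0.678, 0.735, 0.0]
force: [-0.1, -0.1, -0.2]
opening: 37.5
grasp_force: 29.8
shift [-0.0005 -0.0006  0.0001] turn 0.09 from [ 465.8 -427.2  184.1] yaw 94.69 t 12.55 tilt [ 2.e-04 -0.e+00 -1.e+00]
```

View pics/m6.png

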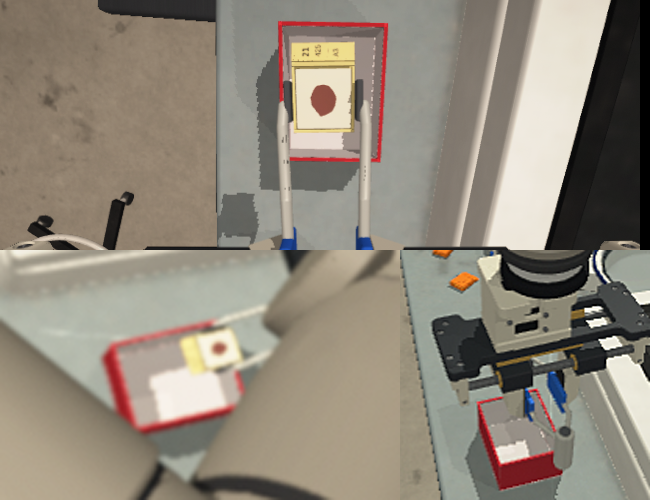

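The wrist view shows the cassette held at (323,86), with the box rim corners at (279,23), (387,24), (381,161) and (281,159). I'll compute the offset.

```bash
python3 - <<'E'
from h import *
import pickle;np.set_printoptions(precision=1,suppress=True)
D=pickle.load(open("w6.pkl","rb"));c=D["wrist"]
b=np.array([atz(c,p,50) for p in[(279,23),(387,24),(381,161),(281,159)]])[:,:2];print(b,b.mean(0),[np.linalg.norm(b[i]-b[i-1]) for i in range(4)])
k=np.array([atz(c,p,158) for p in[(291,42),(354,42),(354,132),(294,132)]])[:,:2];print("cass",k,k.mean(0),[np.linalg.norm(k[i]-k[i-1]) for i in range(4)])
go(np.r_[status.get_obs()["tcp_pos"][:2]+b.mean(0)-k.mean(0),184],94.6)
E
```

```text
[[ 423.3 -304.7]
 [ 500.2 -299.1]
 [ 508.  -397.9]
 [ 429.3 -402.7]] [ 465.2 -351.1] [np.float64(98.13342494412258), np.float64(77.13584724808695), np.float64(99.12668260260695), np.float64(78.84691634781042)]
cass [[ 443.5 -330.5]
 [ 471.  -328.3]
 [ 474.9 -367.2]
 [ 447.  -369.4]] [ 459.1 -348.9] [np.float64(39.042439803374606), np.float64(27.58554592866552), np.float64(39.056153628178635), np.float64(28.02727965357467)]
shift [-0.  0.  0.] turn 0.07 from [ 465.7 -427.4  184.1] yaw 94.67 t 12.7 tilt [-0.  0. -1.]
```

```bash
python3 -m inch '-0.001 0.002 0 0; -0.002 0.004 0 0; -0.0027 0.0059 0 0; -0.0027 0.0059 0 0; -0.0027 0.0059 0 0;-0.0027 0.0059 0 0;-0.0027 0.0059 0 0;-0.0027 0.0059 0 0;-0.0027 0.0059 0 0;-0.0027 0.0059 0 0'; python3 - <<'E'
from h import *
np.set_printoptions(precision=1,suppress=True)
c=cams.get_calibration("wrist");im=cams.snapshot("wrist");cv2.imwrite("pics/w7.png",im[:,:,::-1])
h=cv2.cvtColor(im,cv2.COLOR_RGB2HSV)
m=((h[...,0]>20)&(h[...,0]<32)&(h[...,1]>90)&(h[...,2]>140)).astype(np.uint8);m[200:]=0;m[:,:250]=0;m[:,420:]=0
print(cv2.boundingRect(m)); o=status.get_obs();print(o["tcp_pos"],o["qvel"].round(3),o["grasp_force"],o["opening"])
from cell import job;print(job.finish_job())
E
```

```text
time_s: 13.7
tcp_pos: [471.6, -430.0, 184.0]
orientation: [0.0, 0.678, 0.735, -0.0]
force: [-0.2, 0.1, -1.3]
opening: 37.4
grasp_force: 29.8
(291, 42, 64, 91)
[ 471.6 -430.   184.1] [-0.  0.  0.  0. -0.  0.] 29.818113818764687 37.245531942554265
the job is handed in; nothing more can be done
None
```

The job is handed in: the yellow cassette is pinched in the tongs, level and still, over the middle of the red box and about 10 cm above its rim, after about 14 s of the 43 s allowed.

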